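# Mount and lock the hanging sample carrier on the lab mixer

### The job

The sample carrier with three orange-capped cups hangs by its handle on the two-pronged hook stand. Lift it up and off the prongs and, keeping it upright, set it gently and fully down into the nest on the blue mixer, its yellow holed tab over the mixer's pin hole; then take the red-headed lock pin out of its holder and push it fully home through the tab into the mixer. Let go of everything, and leave the amber bottle standing where it is.

Things in the scene. Friction and masses are not known exactly. Their poses are not given: they have to be found in the camera images.
- stand: Grey hook stand, fixed. Base 170 x 160 x 12 mm (x -55 to 115). Two 8 mm steel uprights at x 90, y +-42 mm, 210 mm tall; from their tops two prongs run to -x, over the carrier's cups, to a level seat (x -14 to 16 mm, rod top at z 204 mm), then turn up to tips at x -24, z 220 mm. Nothing stands above the prongs. Origin: on the table under the middle of the seat.
- stand_hooks (a point): Middle between the two prongs, at the height of the seat on which the handle rests; axes as the stand's.
- carrier: Loose, 0.3-0.56 kg. White tray 60 x 150 x 8 mm (x,y,z), three 42 mm cups fixed in a row along y (cap tops z 69), end uprights at y +-72, green handle bar along y, 14 mm wide, z 135 to 147. Yellow tab 36 mm wide, 8 thick, from the tray to x -105; 15 mm hole at x -85. Origin: centre of tray's underside. Hangs by the handle on both prongs; rises 55 mm before the caps meet the prongs.
- handle (a point): Middle of the carrier's handle bar (x 0, y 0, z 141 mm in the carrier); free of the prongs for 30 mm to each side. Axes as the carrier's, which at the start are the stand's (x leads back to the uprights, so it comes off towards -x).
- tab_hole (a point): Centre of the hole in the carrier's tab, at the tab's upper face (x -85, y 0, z 8 mm in the carrier).
- mixer: Blue low mixer, fixed, 220 x 210 mm, aluminium top at z 80 mm. On it a nest of black guides, 63 x 153 mm inside (1.5 mm free each side of the tray), centred at x +30 mm; guides upright for 14 mm, then flaring out 8 mm up to z 109 mm. A 48 mm gap in the front (-x) guide takes the carrier's tab. Origin: centre of its underside; -x is the front with knob and display.
- nest (a point): Centre of the nest's floor (x 30, y 0, z 80 mm in the mixer); the carrier is seated when its origin is here with its x and y axes as the mixer's.
- pin_hole (a point): Mouth of the mixer's pin hole (x -55, y 0, z 80 mm in the mixer), 11 mm in diameter, 30 mm deep, with a black square outline; it lies below the tab hole when the carrier is seated.
- pin_holder: Grey block, fixed, 46 x 46 x 55 mm, with a 13 mm hole in its top in which the pin stands. Origin: centre of its underside.
- pin: Loose lock pin, 50 g, standing upright in the holder. Steel shank 8 mm in diameter and 33 mm long with a tapered foot; red round head 24 mm in diameter and 30 mm tall above it. Origin: the foot's tip, on the axis; z up. Its shank goes through the 8 mm tab and 25 mm into the mixer until the head rests on the tab.
- pin_head (a point): Middle of the pin's red head, 48 mm above its tip.
- reagent: Loose amber bottle with white cap, 48 mm across, 100 mm tall; bystander. Origin: centre of its underside.
There are look-alikes about, which are no part of the job. What is shaped like the pin but black or purple is not meant.

How it is judged:
By the outcome, as a careful person would: the job done as asked, in the order asked, and still so for the second after the job is handed in, with the robot touching nothing.
It also fails if it takes over 64 s, if anything falls off the work surface, if the arm or the gripper's body presses on something with over 40 N, if the wrist force passes 120 N, or if a joint passes its speed limit or range.

### The arm

A 7-joint arm with a two-finger parallel gripper is mounted at the origin on the work surface. World frame = base frame: x ahead of the robot, y to its left, z up, the work surface at z = 0. Lengths are in mm, angles in rad, forces in N, time in s.
With the tool pointing down it reaches from about 425 to 925 mm from the base axis. Payload 6.8 kg.
Tool frame: the origin (TCP) lies on the centre line of the jaws, within the pads' length; the fingertips stand 14 mm ahead of it and the grasp point (between the pads) lies 5 mm behind it; z points along the fingers, y is the line along which they close (so a half turn about z gives the same grasp; the last joint's range is limited). The gripper opens to 88 mm and grips with 3 to 60 N. Pads are 20 mm wide; open, the fingers measure 115 mm over their backs; the gripper's body (75 mm by 178 mm) begins 61 mm behind the grasp point.
Start: joints at [-1.241, 0.477, 0.022, 1.555, -0.011, 1.109, -0.083], TCP at [286.164, 611.357, 236.664] pointing down, gripper open.
Joint ranges: [-2.96, 2.96], [-0.34, 2.1], [-1.41, 1.46], [0.24, 2.44], [-1.37, 4.51], [0.17, 1.92], [-2.96, 2.96]. Speed limits (rad/s): [2.39, 2.39, 3.14, 3.14, 3.14, 3.14, 3.14].

### API

Orientations are given as a unit quaternion [x, y, z, w].
In Python, from workcell import robot gives the robot as it stands.
- The arm moves only by the tool step_arm, never from a script. Its argument "plan" is a list of rows, each a list of 4 numbers: the shift along the tool's x, y, z in m, then the turn about the tool's z in degrees. A call has 1 to 10 rows; each row shifts and turns the commanded pose from where the row before left it, along the tool's axes as they then stand; what a row does not reach is not made up. A row lasts 1/12 s, in which the tool goes at most 41.7 mm and 7.16 degrees, less where a joint would pass 70% of its speed; a pose out of reach is approached as far as the arm can. A call with a gripper value outside its range is refused whole. "fingers" is the closure, from 0 (fully open) to 1 (shut), set as the call begins (left out, the last holds). The fingers move at their own pace and stop on an object; "force" is the grip in N (left out, the last holds). Time passes only in rows, so rows that do not move let the fingers close. It gives the time, the measured TCP pose, the force, the opening and the grip force at its end, in the units of the state.
- robot.sense(): the state, without advancing time (a new reading comes with each control period).
- robot.capture(name): name is "side" or "top" or "wrist"; returns a dict with "color" (400x640x3 uint8, blue, green, red), "depth" (400x640 float32, mm along the optical axis (not along the pixel's ray), 0 where there is no reading), "fx", "fy", "cx", "cy" (pixels), "position" and "rotation" of the camera in the world; the wrist camera has in their place "hand_eye" (4x4, takes a point from camera to tool coordinates, whose origin is the TCP and whose axes are the flange's). Camera axes: x right, y down, z forward; pixel columns grow to the right and rows downward; lengths in mm; the calibration is good to about 2 mm. A picture is of the moment at which its call begins: read the wrist's pose just before it.
- robot.sign_off(): hands the job in; it is judged then, once.
Trained networks look in the newest picture that a camera, given by its name, has taken for a name from the list of things; names that differ only in an ending like _2 or _b are one class to them, and where a whole thing is asked for, a point or a joint stands for the part that bears it (a point fixed in the world has none). Each returns a list of dicts, best first, with "p" (0 to 1); they miss things now and then, are a little off and sometimes report something else, mostly with a low value. They report only what shows in the picture. A call takes as long as a camera call. They do not tell look-alikes from the thing itself.
- robot.masks_of(camera, query): "mask" (400x640 bool, what is visible of it) and "uv" ([column, row] in pixels, amid what is visible of it).
The state is a dict: "time_s": time; "joint_positions": joint angles; "qvel": joint speeds; "tau": joint torques, N m; "position": TCP position; "eef_rot": TCP orientation; "wrist_force": force on the tool from outside, world axes, zero at the start; "moment": the same for the moment, N m; "finger_gap": opening from 0.0 (shut) to 1.0 (fully open); "grip_force": force on a finger pad.
Only numpy, scipy, OpenCV 4.12 (cv2) and the standard library are available. Lean on these libraries where they do the work, as an engineer would, in place of code of your own. Each camera call takes 0.05 s, during which the arm holds its last target. There are 200 camera calls.

## Working session

There is one attempt and no reset: what is moved stays moved. The work goes in short steps, Python scripts to look and compute and a tool call to move; the robot and the scene stay as the last step left them, time stands still between calls to the robot, and variables do not carry over. Pictures are saved under pics/ and viewed, at most 10 in all, crops included, and the job is handed in when it is done.

Besides the shell and the picture viewer there is one more tool, called after ">>>" as a command line: name --pt "numbers of a row" for each row, then --argument value for the rest. step_arm: Moves the arm, as the interface text tells. Its arguments: {"type":"object","properties":{"plan":{"type":"array","items":{"type":"array","items":{"type":"number"}}},"fingers":{"type":"number"},"force":{"type":"number"}},"required":["plan"]}

```bash
ls; mkdir -p pics; cat > h.py <<'E'
import numpy as np, cv2
from scipy.spatial.transform import Rotation as R
from workcell import robot
def cap(n):
    s=robot.sense(); c=robot.capture(n)
    if 'hand_eye' in c:
        T=np.eye(4);T[:3,:3]=R.from_quat(s['eef_rot']).as_matrix();T[:3,3]=s['position']
        c['T']=T@np.array(c['hand_eye'])
    else:
        T=np.eye(4); r=np.array(c['rotation']); T[:3,:3]=r if r.shape==(3,3) else R.from_quat(r).as_matrix(); T[:3,3]=c['position']; c['T']=T
    return c
def cloud(c):
    d=c['depth']; v,u=np.mgrid[:400,:640]
    P=np.stack([(u-c['cx'])/c['fx']*d,(v-c['cy'])/c['fy']*d,d],-1)
    W=P@c['T'][:3,:3].T+c['T'][:3,3]; W[d<=0]=np.nan
    return W
E
python3 - <<'E'
from h import *
s=robot.sense(); print({k:np.round(v,3) for k,v in s.items()})
ims=[]
for n in ['side','top']:
    c=cap(n); W=cloud(c); np.save(n+'.npy',W); print(n,np.round(c['T'],3).tolist(),c['fx'],c['cx'],c['cy'])
    im=c['color'].copy()
    for q in ['stand','carrier','mixer','pin_holder','pin','reagent','handle','tab_hole','pin_hole','nest','pin_head','stand_hooks']:
        try:
            for m in robot.masks_of(n,q)[:4]:
                u,v=np.round(m['uv']).astype(int); w=np.nanmedian(W[m['mask']],0) if m['mask'].any() else None
                print(n,q,round(m['p'],2),(u,v),np.round(w), m['mask'].sum())
        except Exception as e: print(q,e)
    cv2.imwrite(f'pics/{n}0.png',im)
E
```

```text
pics
{'time_s': np.float64(0.0), 'joint_positions': array([-1.241,  0.478,  0.022,  1.556, -0.012,  1.109, -0.083]), 'qvel': array([ 0.002, -0.   ,  0.001,  0.   , -0.003,  0.001, -0.001]), 'tau': array([ 1.0000e-03, -5.8286e+01,  1.5350e+00, -2.7260e+01, -5.4000e-02,
        1.7000e-02,  0.0000e+00]), 'position': array([285.889, 610.808, 235.697]), 'eef_rot': array([ 0.217,  0.976, -0.001, -0.   ]), 'wrist_force': array([ 0.346,  0.783, -0.598]), 'moment': array([-0.019, -0.031,  0.008]), 'grip_force': np.float64(0.0), 'finger_gap': np.float64(1.001)}
side [[0.988, -0.08, 0.135, 489.739], [-0.156, -0.587, 0.795, -520.262], [0.016, -0.806, -0.592, 544.752], [0.0, 0.0, 0.0, 1.0]] 367.9331707860661 318.3383922178449 196.90158652973048
side stand 0.77 (np.int64(372), np.int64(351)) [ 618. -254.   14.] 5770
side carrier 0.58 (np.int64(312), np.int64(367)) [ 531. -279.  137.] 6632
side carrier 0.51 (np.int64(307), np.int64(170)) [584. 209.  80.] 6535
side carrier 0.51 (np.int64(287), np.int64(254)) [516. -30.  58.] 1022
side mixer 0.64 (np.int64(308), np.int64(170)) [585. 208.  80.] 6430

[... 2023 characters left out ...]
0.78 (np.int64(442), np.int64(211)) [ 533. -266.   97.] 2644
top handle 0.51 (np.int64(323), np.int64(222)) [516. -14.  72.] 379
top handle 0.46 (np.int64(186), np.int64(190)) [586. 270.  80.] 10790
top tab_hole 0.63 (np.int64(447), np.int64(212)) [ 532. -267.   86.] 2762
top pin_hole 0.56 (np.int64(187), np.int64(190)) [586. 271.  80.] 10768
top nest 0.6 (np.int64(188), np.int64(187)) [586. 271.  80.] 10649
top pin_head 0.66 (np.int64(187), np.int64(191)) [585. 270.  80.] 10641
top pin_head 0.45 (np.int64(349), np.int64(172)) [625. -72.  62.] 101
top pin_head 0.44 (np.int64(307), np.int64(131)) [715.  16.  61.] 116
top stand_hooks 0.79 (np.int64(430), np.int64(185)) [ 599. -250.   12.] 3561
```

View pics/side0.png

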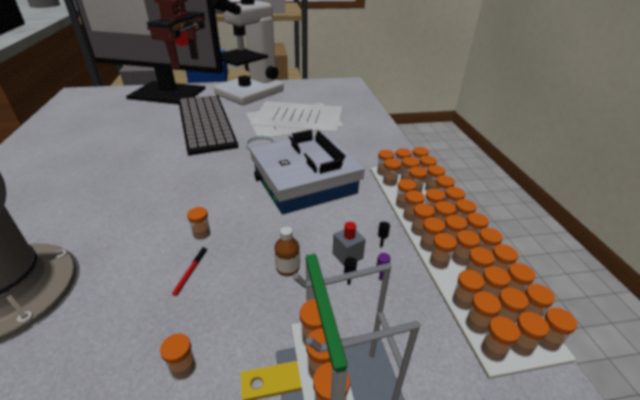

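View pics/top0.png

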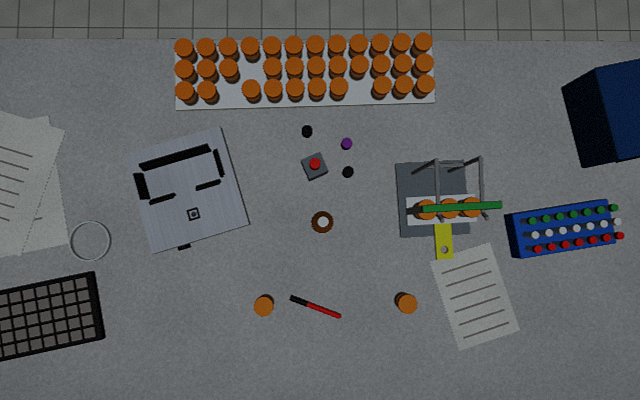

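The side view shows the green handle from (312,258) to (337,360), the tab hole at (257,382), and the red pin at (349,230). The top view shows the mixer's pin hole at (193,214), the nest around (180,172), and the red pin at (314,163). Next I'll measure these precisely.

```bash
cat > m.py <<'E'
from h import *
def ray(c,uv,z):
    d=c['T'][:3,:3]@np.array([(uv[0]-c['cx'])/c['fx'],(uv[1]-c['cy'])/c['fy'],1]); o=c['T'][:3,3]
    return o+d*(z-o[2])/d[2]
def line(P):
    m=P.mean(0); u,s,v=np.linalg.svd(P-m); return m,v[0]
def hsv(c,lo,hi): return cv2.inRange(cv2.cvtColor(c['color'],cv2.COLOR_BGR2HSV),lo,hi)>0
E
python3 - <<'E'
from m import *
for n in ['top','side']:
    c=cap(n); W=cloud(c)
    box=lambda x0,x1,y0,y1,z0,z1:(W[...,0]>x0)&(W[...,0]<x1)&(W[...,1]>y0)&(W[...,1]<y1)&(W[...,2]>z0)&(W[...,2]<z1)
    print('==',n)
    g=hsv(c,(45,80,30),(80,255,255))&box(450,650,-400,-150,150,300)
    P=W[g]; 
    if len(P):
        zt=np.percentile(P[:,2],90); P=P[P[:,2]>zt-8]; m,d=line(P); t=(P-m)@d
        print('handle n',len(P),'mean',m.round(1),'dir',d.round(3),'ends',(m+d*t.min()).round(1),(m+d*t.max()).round(1),'ztop',np.percentile(P[:,2],[50,90,97]).round(1))
    y=hsv(c,(20,120,60),(33,255,255))&box(350,600,-400,-150,20,120); P=W[y]
    if len(P): m,d=line(P[:, :2]); print('tab',len(P),P.mean(0).round(1),d.round(3),np.degrees(np.arctan2(d[1],d[0])).round(2),'z',np.median(P[:,2]).round(1), 'xr',np.percentile(P[:,0],[2,98]).round())
    # tab hole: hole in yellow mask
    ym=hsv(c,(20,120,60),(33,255,255)).astype(np.uint8)
    cs,h=cv2.findContours(ym,cv2.RETR_CCOMP,cv2.CHAIN_APPROX_NONE)
    for k,cc in enumerate(cs):
        if h[0][k][3]>=0 and cv2.contourArea(cc)>5:
            M=cv2.moments(cc); uv=(M['m10']/M['m00'],M['m01']/M['m00']); print('hole',np.round(uv,1),cv2.contourArea(cc),ray(c,uv,np.median(P[:,2])).round(1) if len(P) else '')
    # mixer dark on top
    hs=cv2.cvtColor(c['color'],cv2.COLOR_BGR2GRAY)
    top=box(420,720,100,420,74,86)
    Q=W[top].astype(np.float32); print('top z',np.median(Q[:,2]).round(1),'rect',cv2.minAreaRect(Q[:,:2].copy()))
    dk=(hs<60)&box(420,720,100,420,70,120)
    nl,lab,st,ce=cv2.connectedComponentsWithStats(dk.astype(np.uint8))
    for i in range(1,nl):
        if st[i,4]>15:
            P=W[lab==i]; m,d=line(P[:,:2]); print('dark',st[i,4],ce[i].round(1),P.mean(0).round(1),'ang',np.degrees(np.arctan2(d[1],d[0])).round(1),'zmax',np.percentile(P[:,2],97).round(1), 'ray80',ray(c,ce[i],80).round(1))
    r=(hsv(c,(0,150,60),(6,255,255))|hsv(c,(174,150,60),(180,255,255)))&box(570,700,-60,80,55,110)
    P=W[r]; v,u=np.nonzero(r); print('red',len(P),P.mean(0).round(1),'zmax',np.percentile(P[:,2],[50,95]).round(1),(u.mean().round(1),v.mean().round(1)),'ray',ray(c,(u.mean(),v.mean()),np.percentile(P[:,2],90)).round(1))
    # steel uprights/prongs
    b=box(500,680,-360,-180,190,232)&~g; P=W[b]; print('prong pts',len(P))
    for lo,hi in [(-360,-290),(-290,-230),(-230,-180)]:
        p=P[(P[:,1]>lo)&(P[:,1]<hi)]; 
        if len(p)>10: m,d=line(p[:,:2]); print(m.round(1),np.degrees(np.arctan2(d[1],d[0])).round(1),len(p))
    wt=box(570,700,-60,80,50,60); print('holder rect',cv2.minAreaRect(W[wt][:,:2].astype(np.float32)))
E
```

```text
== top
handle n 573 mean [ 539.9 -268.4  215.2] dir [-0.048  0.999 -0.001] ends [ 543.5 -343.1  215.3] [ 536.4 -194.4  215.2] ztop [215.2 217.  218.3]
tab 565 [ 475.1 -271.7   75.7] [-0.999 -0.042] -177.6 z 75.8 xr [438. 510.]
hole [443.6 249. ] 49.0 [ 456.6 -272.1   75.8]
top z 79.3 rect ((588.65771484375, 271.96844482421875), (221.10765075683594, 211.34906005859375), 16.71317481994629)
dark 657 [174.4 157.2] [651.8 291.7 100.4] ang -73.4 zmax 110.7 ray80 [655.  297.3  80. ]
dark 147 [218.3 162.6] [639.8 200.9 102.5] ang -162.7 zmax 111.2 ray80 [643.1 204.9  80. ]
dark 278 [141.1 185.8] [592.6 358.7 100.4] ang -162.3 zmax 111.2 ray80 [594.6 365.6  80. ]
dark 134 [207.7 184.4] [594.2 221.6 104.6] ang -72.6 zmax 110.7 ray80 [596.7 226.6  80. ]
dark 141 [161.8 198.3] [566.4 314.8 104.2] ang -72.2 zmax 111.5 ray80 [568.1 321.9  80. ]
dark 65 [192.9 213.6] [535.5 256.8  79.9] ang 176.7 zmax 83.3 ray80 [535.5 256.8  80. ]
red 96 [641.    0.9  83.4] zmax [83.9 86.4] (np.float64(314.5), np.float64(162.9)) ray [640.7   1.   85.8]
prong pts 590
[ 578.7 -310.6] -176.3 290
[ 535.2 -242.3] -59.7
[... 418 characters left out ...]
76.3]
top z 80.3 rect ((588.3538208007812, 272.400390625), (222.16845703125, 214.14317321777344), 16.628971099853516)
dark 234 [300.4 138.7] [586.  342.7  96.3] ang -122.6 zmax 109.7 ray80 [589.2 373.7  80. ]
dark 492 [329.6 153.9] [646.9 253.8  97.5] ang -89.4 zmax 109.4 ray80 [653.1 281.8  80. ]
dark 66 [310.6 163.3] [595.1 217.5  95.3] ang 106.7 zmax 109.0 ray80 [598.7 242.5  80. ]
red 152 [639.1  -5.9  76.4] zmax [78.7 85.9] (np.float64(349.5), np.float64(230.0)) ray [636.2 -15.9  85.5]
prong pts 1928
[ 573.7 -316.7] 9.1 1154
[ 538.9 -240.4] -179.6 265
[ 589.3 -224.9] -5.9 509
holder rect ((641.5319213867188, 0.7670803070068359), (47.49173355102539, 47.8526725769043), 23.690364837646484)
```

>>> step_arm --pt "0 0 -0.007 6.9" --pt "0 0 -0.007 6.9" --pt "0 0 -0.007 6.9" --pt "0 0 -0.007 6.9" --pt "0 0 -0.007 6.9" --pt "0 0 -0.007 6.9" --pt "0 0 -0.007 6.9" --pt "0 0 -0.007 6.9" --pt "0 0 -0.007 7.0" --fingers 0 --force 40

```text
time_s: 2.15
position: [286.1, 611.4, 300.0]
eef_rot: [0.692, 0.722, 0.0, -0.0]
wrist_force: [-0.4, -0.3, -0.3]
finger_gap: 1.001
grip_force: 0.0
```

>>> step_arm --pt "-0.01 0.01 0 0" --pt "-0.02 0.019 0 0" --pt "-0.03 0.02 0 0" --pt "-0.03 0.02 0 0" --pt "-0.03 0.02 0 0" --pt "-0.03 0.02 0 0" --pt "-0.03 0.02 0 0" --pt "-0.03 0.02 0 0" --pt "-0.03 0.02 0 0" --pt "-0.03 0.02 0 0"

```text
time_s: 2.98
position: [488.9, 347.7, 299.5]
eef_rot: [0.689, 0.725, -0.0, 0.0]
wrist_force: [0.7, -0.2, 0.5]
finger_gap: 1.0
grip_force: 0.0
```

>>> step_arm --pt "-0.04 0.003 0 0" --pt "-0.04 0.003 0 0" --pt "-0.04 0.003 0 0" --pt "-0.04 0.003 0 0" --pt "-0.04 0.003 0 0" --pt "-0.04 0.003 0 0" --pt "-0.04 0.002 0 0" --pt "-0.04 0 0 0" --pt "-0.04 0 0 0" --pt "-0.04 0 0 0"

```text
time_s: 3.82
position: [525.8, -51.1, 299.5]
eef_rot: [0.689, 0.725, 0.0, 0.0]
wrist_force: [0.1, 0.1, 0.1]
finger_gap: 1.0
grip_force: 0.0
```

>>> step_arm --pt "-0.04 0 0 0" --pt "-0.04 0 0 0" --pt "-0.04 0 0 0" --pt "-0.03 0 0 0" --pt "-0.02 0 0 0" --pt "-0.01 0 0 0" --pt "0 0 0 0" --pt "0 0 0 0"

```text
time_s: 4.48
position: [534.8, -227.4, 299.3]
eef_rot: [0.69, 0.724, 0.0, -0.0]
wrist_force: [-0.3, 0.4, 0.1]
finger_gap: 1.001
grip_force: 0.0
```

```bash
python3 - <<'E'
from m import *
s=robot.sense(); print(s['position'].round(1) if hasattr(s['position'],'round') else s['position'], np.round(s['joint_positions'],2))
M=R.from_quat(s['eef_rot']).as_matrix(); print('tooly ang',np.degrees(np.arctan2(M[1,1],M[0,1])))
c=cap('wrist'); W=cloud(c); cv2.imwrite('pics/w1.png',c['color'])
g=hsv(c,(45,80,30),(80,255,255)); P=W[g]; P=P[(P[:,2]>205)&(P[:,2]<225)]
m,d=line(P);t=(P-m)@d; print(len(P),m.round(1),d.round(3),(m+d*t.min()).round(1),(m+d*t.max()).round(1),np.median(P[:,2]))
v=M.T@(np.array([m[0],m[1],210])-s['position']); print('tool offset',v.round(1))
y=hsv(c,(20,120,60),(33,255,255)); print('tab',y.sum(), np.nanmedian(W[y],0).round(1) if y.any() else '')
E
```

```text
[ 534.8 -227.4  299.3] [-0.23  0.31  0.67  1.74 -0.21  1.16  0.55]
tooly ang 2.785887308311836
2373 [ 540.5 -255.4  215.2] [ 0.048 -0.999  0.001] [ 537.7 -195.5  215.2] [ 544.8 -344.3  215.4] 215.28292677039062
tool offset [-28.3   4.4  89.2]
tab 2505 [ 489.4 -260.4   76.4]
```

>>> step_arm --pt "-0.02 0.002 0 0" --pt "-0.018 0.0023 0 0" --pt "-0.0048 0 0.008 0" --pt "0 0 0.015 0" --pt "0 0 0.02 0" --pt "0 0 0.02 0" --pt "0 0 0.017 0" --pt "0 0 0.01 0" --pt "0 0 0.005 0" --pt "0 0 0 0"

```text
time_s: 5.37
position: [541.3, -269.0, 203.6]
eef_rot: [0.69, 0.724, -0.0, -0.001]
wrist_force: [-0.1, 0.4, 0.7]
finger_gap: 0.998
grip_force: 0.0
```

>>> step_arm --pt "0 0 0 0" --pt "0 0 0 0" --pt "0 0 0 0" --pt "0 0 0 0" --pt "0 0 0 0" --pt "0 0 0 0" --pt "0 0 0 0" --pt "0 0 0 0" --pt "0 0 0 0" --pt "0 0 0 0" --fingers 1 --force 40

```text
time_s: 6.2
position: [541.5, -270.4, 204.6]
eef_rot: [0.69, 0.724, -0.0, -0.0]
wrist_force: [-0.2, -0.8, -0.3]
finger_gap: 0.279
grip_force: 0.0
```

>>> step_arm --pt "0 0 0 0" --pt "0 0 0 0" --pt "0 0 0 0" --pt "0 0 0 0" --pt "0 0 0 0" --pt "0 0 0 0" --force 45

```text
time_s: 6.7
position: [541.4, -270.3, 204.6]
eef_rot: [0.69, 0.724, -0.0, -0.0]
wrist_force: [-0.1, -0.5, 1.4]
finger_gap: 0.153
grip_force: 45.0
```

>>> step_arm --pt "0 0 -0.002 0" --pt "0 0 -0.004 0" --pt "0 0 -0.005 0" --pt "0 0 -0.006 0" --pt "0 0 -0.006 0" --pt "0 0 -0.005 0" --pt "0 0 -0.004 0" --pt "0 0 -0.004 0" --pt "0 0 -0.001 0" --pt "0 0 0 0"

```text
time_s: 7.53
position: [541.6, -270.4, 242.0]
eef_rot: [0.69, 0.724, 0.0, 0.0]
wrist_force: [0.2, 0.3, -6.0]
finger_gap: 0.156
grip_force: 45.0
```

```bash
cat > car.py <<'E'
from m import *
def carrier(z0=None):
    s=robot.sense(); M=R.from_quat(s['eef_rot']).as_matrix(); out=[]
    for n in ['top','side']:
        c=cap(n); W=cloud(c); p=s['position']
        near=(np.abs(W-np.array(p))[...,:2]<180).all(-1)
        y=hsv(c,(20,120,60),(33,255,255))&near&(W[...,2]<p[2]-90)&(W[...,2]>60); 
        if y.sum()<100: print(n,'no tab'); continue
        P=W[y]; zt=np.median(P[:,2]); P=P[np.abs(P[:,2]-zt)<12]; A=np.c_[P[:,:2],np.ones(len(P))]; co=np.linalg.lstsq(A,P[:,2],rcond=None)[0]
        m,d=line(P[:,:2]); d=d*np.sign(d[0]); ang=np.degrees(np.arctan2(d[1],d[0]))
        print(n,'tab n',len(P),'z',zt.round(1),'slope',co[:2].round(3),'ang',ang.round(2))
        cs,h=cv2.findContours(y.astype(np.uint8),cv2.RETR_CCOMP,cv2.CHAIN_APPROX_NONE)
        for k,cc in enumerate(cs):
            if h[0][k][3]>=0 and cv2.contourArea(cc)>8:
                Q=cv2.moments(cc); uv=(Q['m10']/Q['m00'],Q['m01']/Q['m00']); w=ray(c,uv,zt)
                print('  hole',w.round(1),'tool',(M.T@(w-p)).round(1), cv2.contourArea(cc))
    print('pos',np.round(s['position'],1),'tooly',np.degrees(np.arctan2(M[1,1],M[0,1])).round(2),'F',np.round(s['wrist_force'],1),np.round(s['moment'],2),'grip',s['grip_force'],'tilt z',M[:,2].round(4))
E
python3 -c "
from car import *
carrier()"
```

```text
top tab n 609 z 113.3 slope [ 0.006 -0.021] ang 2.32
  hole [ 457.2 -272.3  113.3] tool [  2.2 -84.6 128.7] 51.0
side tab n 1714 z 113.5 slope [0.007 0.036] ang 2.29
  hole [ 456.9 -275.7  113.5] tool [ -1.2 -85.  128.5] 115.5
pos [ 541.6 -270.4  242. ] tooly 2.72 F [ 0.2  0.3 -6. ] [-0.06  0.02  0.05] grip 44.998406767845154 tilt z [ 6.e-04 -1.e-04 -1.e+00]
```

>>> step_arm --pt "0 -0.003 0 0" --pt "0 -0.007 0 0" --pt "0 -0.012 0 0" --pt "0 -0.015 0 0" --pt "0 -0.015 0 0" --pt "0 -0.015 0 0" --pt "0 -0.014 -0.003 0" --pt "0 -0.009 -0.007 0" --pt "0 -0.004 -0.01 0" --pt "0 -0.001 -0.012 0"

```text
time_s: 8.47
position: [445.1, -275.1, 274.4]
eef_rot: [0.691, 0.723, 0.0, -0.0]
wrist_force: [1.0, 0.4, -4.8]
finger_gap: 0.158
grip_force: 45.0
```

>>> step_arm --pt "0 0 -0.012 0" --pt "0 0 -0.01 0" --pt "0 0 -0.005 0" --pt "0.004 0 0 0" --pt "0.01 0 0 0" --pt "0.016 0 0 0" --pt "0.022 0 0 0" --pt "0.026 0 0 0" --pt "0.028 0 0 0" --pt "0.028 0 0 0"

```text
time_s: 9.3
position: [439.6, -139.6, 300.1]
eef_rot: [0.69, 0.723, -0.0, -0.0]
wrist_force: [0.9, -0.4, -4.8]
finger_gap: 0.155
grip_force: 45.0
```

>>> step_arm --pt "0.028 0.006 0 0" --pt "0.03 0.012 0 0" --pt "0.03 0.016 0 0" --pt "0.03 0.018 0 0" --pt "0.03 0.018 0 0" --pt "0.03 0.018 0 0" --pt "0.03 0.018 0 0" --pt "0.03 0.018 0 0" --pt "0.03 0.018 0 0" --pt "0.03 0.018 0 0"

```text
time_s: 10.13
position: [586.0, 166.3, 299.6]
eef_rot: [0.69, 0.724, -0.001, -0.0]
wrist_force: [-0.1, -1.1, -5.7]
finger_gap: 0.153
grip_force: 45.0
```

>>> step_arm --pt "0.028 0.014 0 0" --pt "0.025 0.01 0 0" --pt "0.02 0.006 0 -2" --pt "0.016 0.004 0 -3" --pt "0.01 0.002 0 -3" --pt "0.005 0 0 -3" --pt "0.002 0 0 -2" --pt "0 0 0 -1" --pt "0 0 0 0" --pt "0 0 0 0"

```text
time_s: 10.97
position: [614.2, 271.5, 300.1]
eef_rot: [0.597, 0.802, -0.001, -0.0]
wrist_force: [-0.9, -0.4, -5.7]
finger_gap: 0.156
grip_force: 45.0
```

```bash
python3 -c "
from car import *
carrier()
s=robot.sense(); M=R.from_quat(s['eef_rot']).as_matrix()
print('to nest',(M.T@(np.array([617,281,216.5])-s['position'])).round(1))
c=cap('side'); im=c['color'][0:300,150:550]; cv2.imwrite('pics/s2.png',cv2.resize(im,(800,600)))"
```

```text
top tab n 680 z 171.3 slope [ 0.003 -0.007] ang 15.94
  hole [532.7 247.8 171.3] tool [  0.7 -84.8 128.8] 55.5
side tab n 284 z 171.9 slope [-0.015  0.075] ang 14.17
pos [614.2 271.5 300.1] tooly 16.64 F [-0.9 -0.4 -5.7] [-0.01 -0.02  0.02] grip 44.99824047088623 tilt z [-8.e-04 -7.e-04 -1.e+00]
to nest [ 8.5  5.2 83.9]
```

View pics/s2.png

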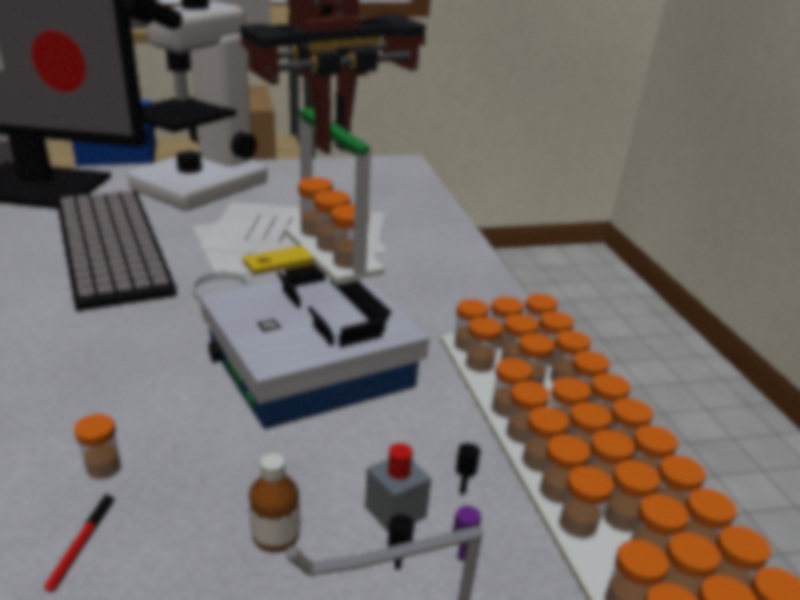

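>>> step_arm --pt "0.003 0.002 0 0" --pt "0.004 0.002 0.002 0" --pt "0.0015 0.001 0.006 0" --pt "0 0 0.01 0" --pt "0 0 0.01 0" --pt "0 0 0.009 0" --pt "0 0 0.005 0" --pt "0 0 0.002 0" --pt "0 0 0 0" --pt "0 0 0 0"

```text
time_s: 11.95
position: [617.0, 281.5, 256.8]
eef_rot: [0.597, 0.802, 0.0, 0.0]
wrist_force: [-1.0, -0.8, -5.0]
finger_gap: 0.156
grip_force: 45.0
```

```bash
python3 -c "
from car import *
carrier()
s=robot.sense(); M=R.from_quat(s['eef_rot']).as_matrix()
print('to nest',(M.T@(np.array([617,281,216.5])-s['position'])).round(1))
c=cap('top'); im=c['color'][100:280,80:320]; cv2.imwrite('pics/t2.png',cv2.resize(im,(800,600),interpolation=cv2.INTER_CUBIC))"
```

```text
top tab n 618 z 127.9 slope [ 0.008 -0.007] ang 15.85
  hole [535.6 257.4 127.9] tool [  0.4 -84.8 129. ] 51.0
side tab n 278 z 128.7 slope [0.001 0.048] ang 18.04
pos [617.  281.5 256.8] tooly 16.71 F [-1.  -0.8 -5. ] [-0.13  0.04 -0.  ] grip 44.998363852500916 tilt z [ 4.e-04  1.e-04 -1.e+00]
to nest [-0.5 -0.3 40.8]
```

View pics/t2.png

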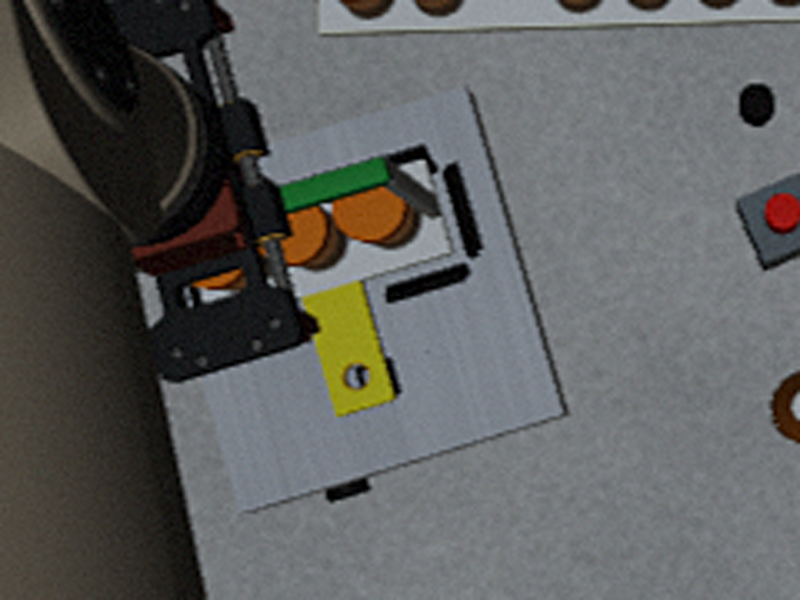

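>>> step_arm --pt "-0.0005 0 0.003 0" --pt "0 0 0.005 0" --pt "0 0 0.005 0" --pt "0 0 0.005 0" --pt "0 0 0.005 0" --pt "0 0 0.004 0" --pt "0 0 0.003 0" --pt "0 0 0.001 0" --pt "0 0 0 0"

```text
time_s: 12.85
position: [616.8, 280.9, 225.3]
eef_rot: [0.597, 0.802, -0.0, -0.0]
wrist_force: [0.2, -0.5, -4.4]
finger_gap: 0.154
grip_force: 45.0
```

>>> step_arm --pt "0 0 0.002 0" --pt "0 0 0.002 0" --pt "0 0 0.002 0" --pt "0 0 0.001 0" --pt "0 0 0.001 0" --pt "0 0 0 0"

```text
time_s: 13.35
position: [616.7, 281.0, 217.4]
eef_rot: [0.597, 0.802, -0.0, -0.0]
wrist_force: [-0.9, 0.7, -5.8]
finger_gap: 0.155
grip_force: 45.0
```

>>> step_arm --pt "0 0 0.0005 0" --pt "0 0 0.0005 0" --pt "0 0 0 0"

```text
time_s: 13.6
position: [616.9, 281.0, 216.6]
eef_rot: [0.597, 0.802, -0.0, -0.0]
wrist_force: [0.0, -0.1, -5.4]
finger_gap: 0.158
grip_force: 45.0
```

>>> step_arm --pt "0 0 0.0005 0" --pt "0 0 0.0005 0" --pt "0 0 0 0"

```text
time_s: 13.85
position: [617.3, 281.1, 216.0]
eef_rot: [0.597, 0.802, 0.0, 0.0]
wrist_force: [-0.1, -0.3, -3.5]
finger_gap: 0.157
grip_force: 45.0
```

>>> step_arm --pt "0 0 0.0005 0" --pt "0 0 0.0005 0" --pt "0 0 0 0"

```text
time_s: 14.1
position: [617.6, 281.2, 215.8]
eef_rot: [0.597, 0.802, 0.001, 0.0]
wrist_force: [0.5, -0.2, 2.8]
finger_gap: 0.156
grip_force: 45.0
```

>>> step_arm --pt "0 0 0 0" --pt "0 0 0 0" --pt "0 0 0 0" --pt "0 0 0 0" --pt "0 0 0 0" --pt "0 0 0 0" --pt "0 0 0 0" --pt "0 0 0 0" --fingers 0.4

```text
time_s: 14.77
position: [616.8, 281.0, 214.6]
eef_rot: [0.597, 0.802, -0.0, -0.0]
wrist_force: [0.6, -0.2, -0.1]
finger_gap: 0.599
grip_force: 0.0
```

>>> step_arm --pt "0 0 -0.005 0" --pt "0 0 -0.01 0" --pt "0 0 -0.02 0" --pt "0 0 -0.02 0" --pt "0 0 -0.015 0" --pt "0 0 -0.01 0" --pt "0 0 -0.005 0" --pt "0 0 0 0"

```text
time_s: 15.43
position: [617.4, 281.2, 301.2]
eef_rot: [0.597, 0.802, 0.001, 0.0]
wrist_force: [-0.8, -0.2, -1.0]
finger_gap: 0.596
grip_force: 0.0
```

```bash
python3 -c "
from car import *
carrier()
c=cap('top');W=cloud(c)
cv2.imwrite('pics/t3.png',cv2.resize(c['color'][100:280,80:320],(800,600),interpolation=cv2.INTER_CUBIC))
c=cap('wrist'); cv2.imwrite('pics/w3.png',c['color'])"
```

```text
top tab n 588 z 87.3 slope [ 0.014 -0.025] ang 16.3
  hole [535.5 256.9  87.3] tool [ 1.000e-01 -8.580e+01  2.137e+02] 51.0
side tab n 260 z 87.8 slope [0.009 0.012] ang 19.24
pos [617.4 281.2 301.2] tooly 16.71 F [-0.8 -0.2 -1. ] [-0.09  0.05  0.  ] grip 0.0 tilt z [ 0.0019  0.0013 -1.    ]
```

View pics/w3.png

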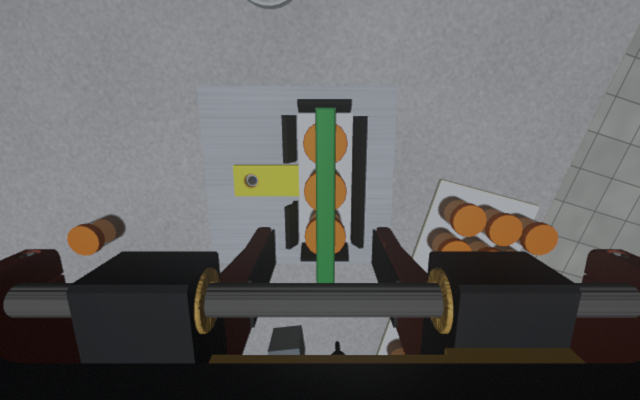

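>>> step_arm --pt "0 0 0 -7" --pt "0 0 0 -7" --pt "0 0 0 -7" --pt "0 0 0 -7" --pt "0 0 0 -7" --pt "0 0 0 -7" --pt "0 0 0 -7" --pt "0 0 0 -7" --pt "0 0 0 -7" --pt "0 0 0 -7"

```text
time_s: 16.47
position: [616.5, 280.8, 298.5]
eef_rot: [0.026, 1.0, -0.0, -0.001]
wrist_force: [-0.8, -0.1, 0.4]
finger_gap: 0.599
grip_force: 0.0
```

>>> step_arm --pt "0 0 0 -7" --pt "0 0 0 -7" --pt "0 0 0 -6" --pt "0 -0.02 0 0" --pt "0 -0.03 0 0" --pt "0 -0.04 0 0" --pt "0 -0.04 0 0" --pt "0 -0.04 0 0" --pt "0 -0.035 0.02 0" --pt "0 -0.03 0.02 0"

```text
time_s: 17.3
position: [685.5, 52.4, 259.7]
eef_rot: [-0.144, 0.99, -0.001, 0.001]
wrist_force: [-0.2, -0.2, -0.1]
finger_gap: 0.602
grip_force: 0.0
```

>>> step_arm --pt "0 -0.02 0.02 0" --pt "0 -0.015 0.02 0" --pt "0 -0.005 0.01 0" --pt "0 0 0 0" --pt "0 0 0 0"

```text
time_s: 17.72
position: [695.6, 18.8, 209.2]
eef_rot: [-0.146, 0.989, 0.0, -0.001]
wrist_force: [0.4, 0.5, 0.9]
finger_gap: 0.594
grip_force: 0.0
```

```bash
cat > pin.py <<'E'
from m import *
s=robot.sense(); p=np.array(s['position']); M=R.from_quat(s['eef_rot']).as_matrix()
print('pos',p.round(1),'tooly',np.degrees(np.arctan2(M[1,1],M[0,1])).round(2),'J',np.round(s['joint_positions'],2))
for n in ['wrist','top']:
    c=cap(n); W=cloud(c)
    if n=='wrist': cv2.imwrite('pics/w4.png',c['color']); print(np.round(c['hand_eye'],3).tolist())
    r=(hsv(c,(0,150,60),(6,255,255))|hsv(c,(174,150,60),(180,255,255)))&(np.hypot(W[...,0]-641,W[...,1])<30)&(W[...,2]>50)
    if r.sum()<10: print(n,'no red'); continue
    P=W[r]; t=r&(W[...,2]>np.percentile(P[:,2],90)-4); v,u=np.nonzero(t); zt=np.median(W[t][:,2])
    w=ray(c,(u.mean(),v.mean()),zt); Q=W[t]; (cx,cy),rad=cv2.minEnclosingCircle(Q[:,:2].astype(np.float32))
    print(n,t.sum(),'top',w.round(1),'z',zt.round(1),'circ',np.round((cx,cy,rad),1),'tool',(M.T@(w-p)).round(1))
E
python3 pin.py
```

```text
pos [695.6  18.8 209.2] tooly 106.76 J [-0.16  0.54  0.07  1.53 -0.04  1.08  1.78]
[[0.0, -0.97, -0.242, 65.189], [1.0, 0.0, -0.001, -0.786], [0.001, -0.242, 0.97, -147.388], [0.0, 0.0, 0.0, 1.0]]
wrist 562 top [ 6.423e+02 -3.000e-01  8.440e+01] z 84.4 circ [ 6.423e+02 -3.000e-01  1.120e+01] tool [ 56.4  -3.1 124.8]
top no red
```

>>> step_arm --pt "0.014 -0.001 0.005 0" --pt "0.02 -0.001 0.01 0" --pt "0.016 -0.001 0.015 0" --pt "0.0064 0 0.02 0" --pt "0 0 0.025 0" --pt "0 0 0.025 0" --pt "0 0 0.02 0" --pt "0 0 0.01 0" --pt "0 0 0.004 0" --pt "0 0 0 0"

```text
time_s: 18.65
position: [643.1, -0.5, 76.0]
eef_rot: [-0.146, 0.989, 0.0, 0.0]
wrist_force: [-0.3, -0.0, -0.4]
finger_gap: 0.598
grip_force: 0.0
```

>>> step_arm --pt "0 0 0 0" --pt "0 0 0.002 0"

```text
time_s: 18.82
position: [644.3, -1.2, 75.6]
eef_rot: [-0.145, 0.989, -0.0, 0.002]
wrist_force: [-0.3, -0.8, -0.7]
finger_gap: 0.598
grip_force: 0.0
```

>>> step_arm --pt "0 0 0 0" --pt "0 0 0 0" --pt "0 0 0 0" --pt "0 0 0 0" --pt "0 0 0 0" --pt "0 0 0 0" --pt "0 0 0 0" --pt "0 0 0 0" --pt "0 0 0 0" --pt "0 0 0 0" --fingers 1 --force 30

```text
time_s: 19.65
position: [642.9, -1.4, 73.8]
eef_rot: [-0.145, 0.989, 0.0, 0.0]
wrist_force: [-1.0, 0.8, 3.3]
finger_gap: 0.27
grip_force: 30.0
```

>>> step_arm --pt "0 0 -0.003 0" --pt "0 0 -0.008 0" --pt "0 0 -0.015 0" --pt "0 0 -0.02 0" --pt "0 0 -0.02 0" --pt "0.004 0 -0.018 0" --pt "0.01 0.004 -0.014 0" --pt "0.01 0.01 -0.008 0" --pt "0.0047 0.02 -0.004 0" --pt "0 0.028 0 0"

```text
time_s: 20.48
position: [597.6, 46.8, 185.5]
eef_rot: [-0.143, 0.99, -0.001, 0.001]
wrist_force: [0.8, 0.8, -1.2]
finger_gap: 0.268
grip_force: 30.0
```

>>> step_arm --pt "0 0.032 0 0" --pt "0 0.034 0 0" --pt "0 0.034 0 0" --pt "0 0.034 0 0" --pt "0 0.03 0 0" --pt "0 0.024 0 0" --pt "0 0.015 0 0" --pt "0 0.008 0 0" --pt "0 0.004 0 0" --pt "0 0.001 0 0"

```text
time_s: 21.32
position: [535.4, 256.4, 183.8]
eef_rot: [-0.145, 0.989, -0.0, 0.0]
wrist_force: [0.4, 0.2, 0.5]
finger_gap: 0.27
grip_force: 30.0
```

>>> step_arm --pt "0 0 0 0" --pt "0 0 0 0" --pt "0 0 0 0"

```text
time_s: 21.57
position: [535.9, 255.1, 183.6]
eef_rot: [-0.144, 0.99, -0.0, -0.0]
wrist_force: [-0.4, -0.2, -0.9]
finger_gap: 0.265
grip_force: 30.0
```

```bash
cat > pin2.py <<'E'
from m import *
s=robot.sense(); p=np.array(s['position']); M=R.from_quat(s['eef_rot']).as_matrix()
print('pos',p.round(1),'tooly',np.degrees(np.arctan2(M[1,1],M[0,1])).round(2),'z',M[:,2].round(4),'F',np.round(s['wrist_force'],1))
print('to hole',(M.T@(np.array([535.6,256.7,p[2]])-p)).round(1))
cs={}
for n in ['wrist','top','side']:
    c=cs[n]=cap(n); W=cloud(c)
    r=(hsv(c,(0,150,50),(8,255,255))|hsv(c,(172,150,50),(180,255,255)))&(np.linalg.norm(W-p,axis=-1)<60)
    y=hsv(c,(20,120,60),(33,255,255))&(np.abs(W[...,2]-88)<12); print(n,'red',r.sum(),'tab',y.sum())
    if r.sum()>5: 
        v,u=np.nonzero(r); print('  red uv',(u.mean().round(1),v.mean().round(1)),(u.min(),u.max(),v.min(),v.max()),'med',np.median(W[r],0).round(1),'tool',(M.T@(np.median(W[r],0)-p)).round(1))
a=cv2.resize(cs['wrist']['color'][60:400,180:500],(480,510)); b=cv2.resize(cs['side']['color'][90:190,230:330],(320,320),interpolation=cv2.INTER_CUBIC)
im=np.zeros((510,800,3),np.uint8); im[:,:480]=a; im[:320,480:]=b; cv2.imwrite('pics/p5.png',im)
E
python3 pin2.py
```

```text
pos [535.9 255.1 183.6] tooly 106.6 z [ 1.e-04 -5.e-04 -1.e+00] F [-0.4 -0.2 -0.9]
to hole [-0.2  1.6 -0. ]
wrist red 2355 tab 1709
  red uv (np.float64(323.3), np.float64(255.2)) (np.int64(299), np.int64(348), np.int64(225), np.int64(282)) med [531.8 252.9 193.7] tool [  4.5  -0.9 -10.1]
top red 0 tab 103
side red 51 tab 262
  red uv (np.float64(278.9), np.float64(122.7)) (np.int64(277), np.int64(281), np.int64(117), np.int64(130)) med [527.4 248.4 189.3] tool [10.  -4.1 -5.7]
```

View pics/p5.png

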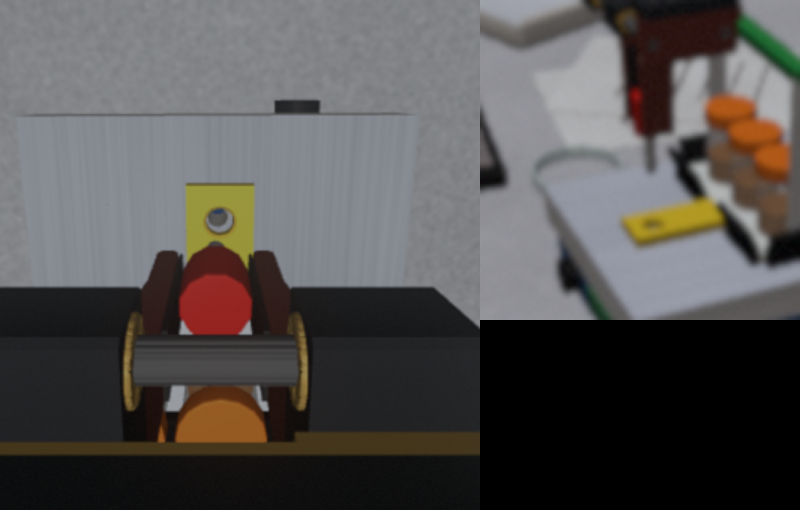

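```bash
cat > rel.py <<'E'
from m import *
def rel():
    res=[]
    for i in range(3):
        s=robot.sense(); p=np.array(s['position']); M=R.from_quat(s['eef_rot']).as_matrix()
        c=cap('wrist'); W=cloud(c); hs=cv2.cvtColor(c['color'],cv2.COLOR_BGR2HSV)
        red=((hs[...,0]<8)|(hs[...,0]>172))&(hs[...,1]>150)&(hs[...,2]>135)&(np.linalg.norm(W-p,axis=-1)<60)
        n,l,st,ce=cv2.connectedComponentsWithStats(red.astype(np.uint8)); k=1+st[1:,4].argmax(); Q=W[l==k]
        if i==0: print('disc bbox',st[k],'Vred',np.percentile(hs[...,2][(l==k)],[5,95]),'z med',np.median(Q[:,2]).round(1),'slope',np.ptp(np.percentile(Q[:,2],[3,97])).round(2))
        w=Q.mean(0); (cx,cy),rad=cv2.minEnclosingCircle(Q[:,:2].astype(np.float32))
        y=((hs[...,0]>20)&(hs[...,0]<33)&(hs[...,1]>120)&(hs[...,2]>60)).astype(np.uint8)
        cs,h=cv2.findContours(y,cv2.RETR_CCOMP,cv2.CHAIN_APPROX_NONE); best=None
        for j,cc in enumerate(cs):
            if h[0][j][3]>=0 and cv2.contourArea(cc)>60:
                (u,v),ax,_=cv2.fitEllipse(cc); best=ray(c,(u,v),88); 
                if i==0: print('hole',round(u,1),round(v,1),np.round(ax,1),best.round(1))
        t=M.T@(w-p); b=M.T@(best-p) if best is not None else t*np.nan
        e=M.T@(np.array([cx,cy,w[2]])-p); res.append(np.r_[t,e[:2],rad,b]); 
    print('disc mean tool, enclosing circle xy r, hole tool:',np.mean(res,0).round(1),'pos',p.round(1))
rel()
E
python3 rel.py
```

```text
disc bbox [ 300  244   47   39 1526] Vred [145. 150.] z med 194.1 slope 2.25
hole 325.2 206.7 [17.8 19.8] [535.4 256.2  88. ]
disc mean tool, enclosing circle xy r, hole tool: [  0.9  -1.  -10.5   0.1  -0.9  11.3   0.1   0.2  95.7] pos [535.5 256.2 183.7]
```

>>> step_arm --pt "0 0.0006 0.004 0" --pt "0 0 0.008 0" --pt "0 0 0.01 0" --pt "0 0 0.008 0" --pt "0 0 0.005 0" --pt "0 0 0.004 0" --pt "0 0 0.002 0" --pt "0 0 0.001 0" --pt "0 0 0 0" --pt "0 0 0 0"

```text
time_s: 22.7
position: [535.4, 257.2, 141.9]
eef_rot: [-0.145, 0.989, 0.0, 0.0]
wrist_force: [-0.4, 0.7, -0.7]
finger_gap: 0.268
grip_force: 30.0
```

>>> step_arm --pt "0 0 0.002 0" --pt "0 0 0.002 0" --pt "0 0 0.002 0" --pt "0 0 0.001 0" --pt "0 0 0.001 0" --pt "0 0 0 0"

```text
time_s: 23.2
position: [535.0, 257.0, 133.4]
eef_rot: [-0.145, 0.989, -0.0, -0.0]
wrist_force: [-0.8, 0.3, -0.6]
finger_gap: 0.267
grip_force: 30.0
```

Tip is near z≈82, inside the tab. Continuing gently and watching the force.

>>> step_arm --pt "0 0 0.001 0" --pt "0 0 0.001 0" --pt "0 0 0.001 0" --pt "0 0 0.001 0" --pt "0 0 0.001 0" --pt "0 0 0 0"

```text
time_s: 23.7
position: [535.1, 257.1, 128.4]
eef_rot: [-0.145, 0.989, -0.0, -0.0]
wrist_force: [1.3, -0.7, -0.2]
finger_gap: 0.269
grip_force: 30.0
```

>>> step_arm --pt "0 0 0.001 0" --pt "0 0 0.001 0" --pt "0 0 0.001 0" --pt "0 0 0.001 0" --pt "0 0 0 0"

```text
time_s: 24.12
position: [535.1, 257.0, 124.4]
eef_rot: [-0.145, 0.989, -0.0, -0.0]
wrist_force: [-0.3, -0.4, -0.1]
finger_gap: 0.267
grip_force: 30.0
```

>>> step_arm --pt "0 0 0.002 0" --pt "0 0 0.002 0" --pt "0 0 0.002 0" --pt "0 0 0.002 0" --pt "0 0 0.002 0" --pt "0 0 0.002 0" --pt "0 0 0.001 0" --pt "0 0 0.001 0" --pt "0 0 0.001 0" --pt "0 0 0 0"

```text
time_s: 24.95
position: [535.1, 257.0, 109.5]
eef_rot: [-0.145, 0.989, -0.0, -0.0]
wrist_force: [0.1, 0.4, -1.0]
finger_gap: 0.271
grip_force: 30.0
```

>>> step_arm --pt "0 0 0.001 0" --pt "0 0 0.001 0" --pt "0 0 0.0005 0" --pt "0 0 0 0"

```text
time_s: 25.28
position: [535.1, 257.1, 107.0]
eef_rot: [-0.145, 0.989, -0.0, -0.0]
wrist_force: [-0.3, -0.6, -0.0]
finger_gap: 0.266
grip_force: 30.0
```

>>> step_arm --pt "0 0 0.0005 0" --pt "0 0 0.0005 0" --pt "0 0 0.0005 0" --pt "0 0 0 0"

```text
time_s: 25.62
position: [535.3, 257.1, 106.8]
eef_rot: [-0.145, 0.989, 0.0, 0.0]
wrist_force: [-2.3, -1.3, 8.7]
finger_gap: 0.266
grip_force: 30.0
```

>>> step_arm --pt "0 0 0.0005 0" --pt "0 0 0 0"

```text
time_s: 25.78
position: [535.3, 257.2, 106.7]
eef_rot: [-0.145, 0.989, 0.0, 0.0]
wrist_force: [-4.6, -1.7, 12.4]
finger_gap: 0.266
grip_force: 30.0
```

>>> step_arm --pt "0 0 0 0" --pt "0 0 0 0" --pt "0 0 0 0" --pt "0 0 0 0" --pt "0 0 0 0" --pt "0 0 0 0" --pt "0 0 0 0" --fingers 0.4

```text
time_s: 26.37
position: [535.2, 257.1, 105.0]
eef_rot: [-0.145, 0.989, -0.0, -0.0]
wrist_force: [-0.1, 0.0, 0.1]
finger_gap: 0.603
grip_force: 0.0
```

>>> step_arm --pt "0 0 -0.005 0" --pt "0 0 -0.01 0" --pt "0 0 -0.02 0" --pt "0 0 -0.02 0" --pt "0 0 -0.02 0" --pt "0 -0.01 -0.015 0" --pt "-0.0 -0.02 -0.01 0" --pt "-0.01 -0.03 -0.005 0" --pt "-0.015 -0.02 0 0" --pt "0 0 0 0"

```text
time_s: 27.2
position: [586.2, 182.5, 212.1]
eef_rot: [-0.142, 0.99, -0.001, 0.002]
wrist_force: [0.6, -0.2, 0.4]
finger_gap: 0.597
grip_force: 0.0
```

```bash
python3 - <<'E'
from m import *
s=robot.sense(); p=np.array(s['position']); print(p.round(1))
cs={}
for n in ['wrist','top','side']:
    c=cs[n]=cap(n); W=cloud(c)
    r=(hsv(c,(0,150,50),(8,255,255))|hsv(c,(172,150,50),(180,255,255)))&(np.hypot(W[...,0]-535,W[...,1]-257)<30)&(W[...,2]>70)
    P=W[r]; 
    if len(P)>5: print(n,len(P),'ztop',np.percentile(P[:,2],[50,90,97]).round(1),P.mean(0).round(1))
    y=hsv(c,(20,120,60),(33,255,255))&(np.hypot(W[...,0]-535,W[...,1]-257)<100)&(W[...,2]>70)
    if y.sum()>20: print('  tab z',np.median(W[y][:,2]).round(1))
    m=robot.masks_of(n,'reagent'); print('  reagent',[(round(k['p'],2),np.nanmedian(W[k['mask']],0).round(0)) for k in m[:1]])
im=np.zeros((600,800,3),np.uint8)
im[:300,:400]=cv2.resize(cs['top']['color'][100:280,80:320],(400,300)); im[:300,400:]=cv2.resize(cs['side']['color'][90:315,220:520],(400,300)); im[300:,:480]=cv2.resize(cs['wrist']['color'],(480,300))
cv2.imwrite('pics/f.png',im)
E
```

```text
[586.2 182.5 212.1]
wrist 677 ztop [117.2 118.1 118.5] [535.3 255.2 117.1]
  tab z 88.5
  reagent [(0.97, array([518.,  -4.,  68.]))]
  reagent [(0.66, array([516., -15.,  72.]))]
side 80 ztop [109.1 118.5 119.1] [533.3 248.5 108.7]
  tab z 88.0
  reagent [(0.77, array([516., -30.,  56.]))]
```

View pics/f.png

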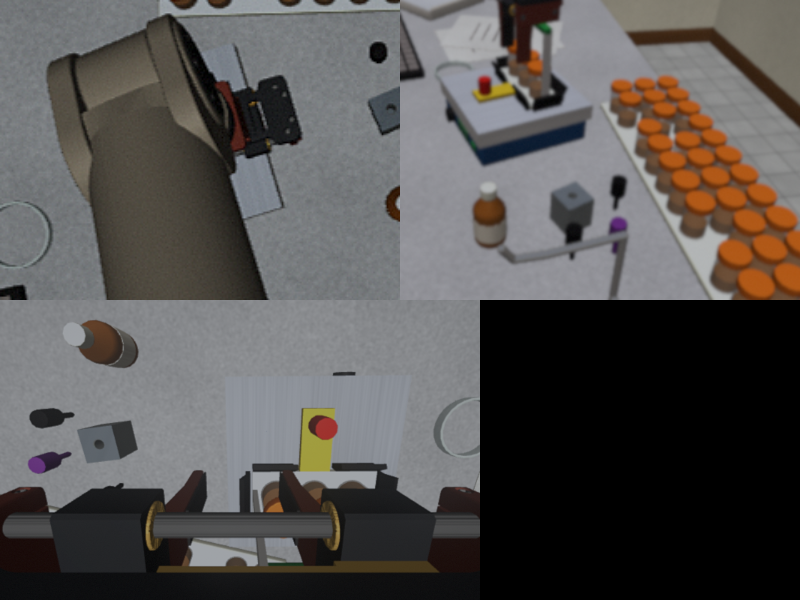

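>>> step_arm --pt "0.01 0 0 0" --pt "0.015 0 -0.01 0" --pt "0.01 -0.01 -0.02 0" --pt "0 -0.02 -0.02 0" --pt "0 -0.02 -0.02 0" --pt "0 -0.01 -0.01 0" --pt "0 0 0 0" --pt "0 0 0 0" --pt "0 0 0 0"

```text
time_s: 28.25
position: [564.7, 121.6, 288.7]
eef_rot: [-0.146, 0.989, 0.0, -0.001]
wrist_force: [-0.3, 0.2, -0.1]
finger_gap: 0.603
grip_force: 0.0
```

```bash
python3 - <<'E'
from m import *
c=cap('side'); W=cloud(c)
y=hsv(c,(20,120,60),(33,255,255))&(np.hypot(W[...,0]-535,W[...,1]-257)<100)&(W[...,2]>70)
g=hsv(c,(45,80,30),(80,255,255))&(np.hypot(W[...,0]-617,W[...,1]-281)<120)&(W[...,2]>190)
print('tab z',np.median(W[y][:,2]).round(1),'handle',np.percentile(W[g][:,2],[10,50,90]).round(1)); s=robot.sense(); print(np.round(s['position']),np.round(s['wrist_force'],1),s['time_s'])
print(robot.sign_off())
E
```

```text
tab z 87.9 handle [220.9 226.3 227.6]
[565. 122. 289.] [-0.  -0.1  0.4] 28.3
the job is handed in; nothing more can be done
None
```

The job is done and handed in at 28.3 s: the carrier is seated in the mixer nest (tab at z 88 mm), the red pin is fully home through the tab (head top at z 118 mm), the arm is clear, and the amber bottle still stands where it was.

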